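# Load the shaker caddy and hold it up level

### The arm

A 7-joint arm with a two-finger parallel gripper is mounted at the origin on the work surface. World frame = base frame: x ahead of the robot, y to its left, z up, the work surface at z = 0. Lengths are in m, angles in rad, forces in N, time in s.
With the tool pointing down it reaches from about 0.425 to 0.975 m from the base axis. Payload 16.7 kg.
Tool frame: the origin (TCP) lies midway between the tips of the shut fingers; the grasp point (between the pads) lies tcp_to_grasp behind it (tcp_to_grasp is the distance from the TCP to the grasp point, in m); z points along the fingers, y is the direction in which the jaws open and shut (so a half turn about z gives the same grasp; the last joint's range is limited). The gripper opens to 85 mm and grips with 20 to 120 N. Pads are 22 mm wide; open, the fingers measure 114 mm over their backs; the gripper's body (76 mm by 85 mm) begins 54 mm behind the grasp point. The pads swing forward as they close: fully open they stand 13 mm farther back than shut.
Start: joints at [-1.403, 0.426, 0.074, 1.606, -0.034, 1.111, -0.067], TCP at [0.21, 0.641, 0.231] pointing down, gripper open.
Joint ranges: [-2.85, 2.85], [-0.5, 2.14], [-1.23, 1.37], [0.21, 2.46], [-1.02, 4.16], [0.16, 2.05], [-2.73, 2.73]. Speed limits (rad/s): [1.89, 1.89, 2.39, 2.39, 3.01, 3.01, 3.01].

### API

Orientations are given as [roll, pitch, yaw] about the fixed x, y, z axes, in that order (R = Rz(yaw) Ry(pitch) Rx(roll)).
In Python, from workcell import sense, capture, finish_job, find_in, silhouettes, tcp_to_grasp gives the robot as it stands.
- The arm moves only by the tool send_rows, never from a script. Its argument "deltas" is a list of rows, each a list of 5 numbers: the shift along the world's x, y, z in units of 50 mm (1.0 is 50 mm), then the turn about the world's z in units of 10 degrees (1.0 is 10 degrees), then the opening, from 0 (shut) to 1 (fully open). In form: [[x, y, z, yaw, gripper], ...]. A call has 1 to 12 rows; each row is the pose to reach, as a shift and turn from the pose measured when the call began; what a row does not reach only later rows make up. A row lasts 1/8 s, in which the tool goes at most 62.5 mm and 10.7 degrees, less where a joint would pass 70% of its speed; a pose out of reach is approached as far as the arm can. A call with a gripper value outside its range is refused whole. The fingers move at their own pace and stop on an object; "newtons" is the grip in N (left out, the last holds). Time passes only in rows, so rows that repeat a pose let the fingers close. It gives the time, the measured TCP pose, the force and the opening at its end, in the units of the state.
- sense(): the state, without advancing time (a new reading comes with each control period).
- capture(name): name is "side" or "top"; returns a dict with "color" (384x512x3 uint8, red, green, blue), "fx", "fy", "cx", "cy" (pixels), "rvec" (rotation vector, rad) and "tvec" (3), from world to camera coordinates, as OpenCV has them. Camera axes: x right, y down, z forward; pixel columns grow to the right and rows downward; lengths in m; the calibration is good to about 2 mm. A picture is of the moment at which its call begins. There is no depth.
- finish_job(): hands the job in, once; it reports no verdict.
Trained networks look in a picture, given as the dict that the camera call returned (one of the last four; its "shot" number tells which), for a name from the list of things; names that differ only in an ending like _2 or _b are one class to them, and where a whole thing is asked for, a point or a joint stands for the part that bears it (a point fixed in the world has none). Each returns a list of dicts, best first, with "confidence" (0 to 1); they miss things now and then, are a little off and sometimes report something else, mostly with a low value. They report only what shows in the picture. A call takes as long as a camera call. They do not tell look-alikes from the thing itself.
- find_in(name, picture): "rect" ([left, top, right, bottom] in pixels, round what is visible of it).
- silhouettes(name, picture): "pixels" (384x512 bool, what is visible of it) and "rect" ([left, top, right, bottom] in pixels, round what is visible of it).
The state is a dict: "time": time; "joints": joint angles; "joint_velocities": joint speeds; "tau": joint torques, N m; "position": TCP position; "orientation": TCP orientation; "force": force on the tool from outside, world axes, zero at the start; "torque": the same for the moment, N m; "opening": finger opening in m.
Only numpy, scipy, OpenCV 4.12 (cv2) and the standard library are available. Lean on these libraries where they do the work, as an engineer would, in place of code of your own. Each camera call takes 0.05 s, during which the arm holds its last target.

### The job

The shakers have been refilled: set the two that stand on the trolley top down into the empty wells of the wooden caddy, the large one in the row of large wells and the small one in the row of small wells, each standing right down on the floor of its well (set them down, don't drop them). Then take the caddy by the middle of its hand grip, lift it about 10 cm clear of the trolley top, and hold it there steady and level, ready to be carried to a table. Finish while still holding it up; don't put it down or let go, and don't knock anything over or shift the jar, the cups or the chopstick holder.

Things in the scene. Friction and masses are not known exactly. Their poses are not given: they have to be found in the camera images.
- caddy: loose wooden caddy, 0.36 kg (under 1 kg loaded), 176 (x) by 196 mm (y); origin under its centre, x along hand grip and rows, z up; large row at +y, small row at -y. 8 mm base board; deck board with four round holes (wells), its top 36 mm up. Steel straps 24 mm wide at the ends (x = +-90 mm) carry the hand grip over the middle, between the rows. Nothing else stands above the deck.
- caddy_grip (a point): centre of the caddy's wooden hand grip: straight bar along the caddy's x, 176 mm long, 14 mm thick (y), 24 mm high, its top 164 mm and this point 152 mm above the caddy's underside; free below. The loaded caddy balances about its middle along x; the large row is a little heavier than the small one. Axes as the caddy's.
- well_large_1 (a point): centre of the floor of a large well, 66 mm diameter, at caddy x = +46, y = +62 mm, 8 mm above the caddy's underside; its rim (deck top) is 28 mm above this point. Already filled with large_1 at the start. Axes as the caddy's.
- well_large_2 (a point): the same for the other large well, at caddy x = -46, y = +62 mm; empty at the start.
- well_small_1 (a point): centre of the floor of a small well, 50 mm diameter, at caddy x = -46, y = -62 mm, 8 mm above the underside; rim 28 mm above this point. Already filled with small_1 at the start. Axes as the caddy's.
- well_small_2 (a point): the same for the other small well, at caddy x = +46, y = -62 mm; empty at the start.
- large_1_center (a point): stainless steel shaker, large size: round, 58 mm diameter, 100 mm tall, straight-sided from the foot to 86 mm up, then a domed lid with small pour holes; about 0.14 kg. The point is at its centre, half-way up (50 mm above its foot); z points up when it stands. Starts already standing in well_large_1.
- large_2_center (a point): stainless steel shaker, large size: round, 58 mm diameter, 100 mm tall, straight-sided from the foot to 86 mm up, then a domed lid with small pour holes; about 0.14 kg. The point is at its centre, half-way up (50 mm above its foot); z points up when it stands. Starts standing on the trolley top beside the caddy.
- small_1_center (a point): stainless steel shaker, small size, same pattern as the large ones: round, 42 mm diameter, 78 mm tall, straight-sided from the foot to 68 mm up, then a domed lid; about 0.08 kg. The point is at its centre, half-way up (39 mm above its foot); z points up when it stands. Starts already standing in well_small_1.
- small_2_center (a point): stainless steel shaker, small size, same pattern as the large ones: round, 42 mm diameter, 78 mm tall, straight-sided from the foot to 68 mm up, then a domed lid; about 0.08 kg. The point is at its centre, half-way up (39 mm above its foot); z points up when it stands. Starts standing on the trolley top beside the caddy.
- chili_jar: bystander: brown earthenware jar with a red lid, 76 mm diameter, 90 mm tall; origin under its centre.
- cup_stack: bystander: stack of white cups, mouth down, 74 mm diameter, 130 mm tall; origin under its centre.
- chopstick_holder: bystander: steel cup full of chopsticks, 80 mm diameter, 210 mm tall over the chopsticks; origin under its centre.
Things that resemble listed ones, but are neither listed nor needed, are in the scene too. What is shaped like the part that bears small_2_center but pink is not meant.

How it is judged:
On the way:
1. all four shakers stand in wells of their own size, right down on the floor, with the caddy still standing on the trolley ((((horizontal distance between large_1_center and well_large_1 below 0.008 m and z of large_1_center in the frame of well_large_1 below 0.054 m and angle between the z axis of large_1_center and the z axis of caddy_grip, either way round below 0.12 rad) and (horizontal distance between large_2_center and well_large_2 below 0.008 m and z of large_2_center in the frame of well_large_2 below 0.054 m and angle between the z axis of large_2_center and the z axis of caddy_grip, either way round below 0.12 rad)) or ((horizontal distance between large_1_center and well_large_2 below 0.008 m and z of large_1_center in the frame of well_large_2 below 0.054 m and angle between the z axis of large_1_center and the z axis of caddy_grip, either way round below 0.12 rad) and (horizontal distance between large_2_center and well_large_1 below 0.008 m and z of large_2_center in the frame of well_large_1 below 0.054 m and angle between the z axis of large_2_center and the z axis of caddy_grip, either way round below 0.12 rad))) and (((horizontal distance between small_1_center and well_small_1 below 0.008 m and z of small_1_center in the frame of well_small_1 below 0.043 m and angle between the z axis of small_1_center and the z axis of caddy_grip, either way round below 0.12 rad) and (horizontal distance between small_2_center and well_small_2 below 0.008 m and z of small_2_center in the frame of well_small_2 below 0.043 m and angle between the z axis of small_2_center and the z axis of caddy_grip, either way round below 0.12 rad)) or ((horizontal distance between small_1_center and well_small_2 below 0.008 m and z of small_1_center in the frame of well_small_2 below 0.043 m and angle between the z axis of small_1_center and the z axis of caddy_grip, either way round below 0.12 rad) and (horizontal distance between small_2_center and well_small_1 below 0.008 m and z of small_2_center in the frame of well_small_1 below 0.043 m and angle between the z axis of small_2_center and the z axis of caddy_grip, either way round below 0.12 rad))) and height (world z) of caddy_grip below 0.156 m and contact force between the fingers and large_1 below 0.1 N and contact force between the fingers and large_2 below 0.1 N and contact force between the fingers and small_1 below 0.1 N and contact force between the fingers and small_2 below 0.1 N), for 0.2 s.
At the end, for the whole second after the job is handed in: Every shaker stands in a well of its own size (8 mm sideways, 4 mm off the floor, 0.12 rad) and the fingers hold the caddy by its hand grip within 50 mm of its middle, underside 7 to 14 cm above the trolley, level to 0.10 rad, under 0.02 m/s and 0.15 rad/s, nothing else carrying it ((((horizontal distance between large_1_center and well_large_1 below 0.008 m and z of large_1_center in the frame of well_large_1 below 0.054 m and angle between the z axis of large_1_center and the z axis of caddy_grip, either way round below 0.12 rad) and (horizontal distance between large_2_center and well_large_2 below 0.008 m and z of large_2_center in the frame of well_large_2 below 0.054 m and angle between the z axis of large_2_center and the z axis of caddy_grip, either way round below 0.12 rad)) or ((horizontal distance between large_1_center and well_large_2 below 0.008 m and z of large_1_center in the frame of well_large_2 below 0.054 m and angle between the z axis of large_1_center and the z axis of caddy_grip, either way round below 0.12 rad) and (horizontal distance between large_2_center and well_large_1 below 0.008 m and z of large_2_center in the frame of well_large_1 below 0.054 m and angle between the z axis of large_2_center and the z axis of caddy_grip, either way round below 0.12 rad))) and (((horizontal distance between small_1_center and well_small_1 below 0.008 m and z of small_1_center in the frame of well_small_1 below 0.043 m and angle between the z axis of small_1_center and the z axis of caddy_grip, either way round below 0.12 rad) and (horizontal distance between small_2_center and well_small_2 below 0.008 m and z of small_2_center in the frame of well_small_2 below 0.043 m and angle between the z axis of small_2_center and the z axis of caddy_grip, either way round below 0.12 rad)) or ((horizontal distance between small_1_center and well_small_2 below 0.008 m and z of small_1_center in the frame of well_small_2 below 0.043 m and angle between the z axis of small_1_center and the z axis of caddy_grip, either way round below 0.12 rad) and (horizontal distance between small_2_center and well_small_1 below 0.008 m and z of small_2_center in the frame of well_small_1 below 0.043 m and angle between the z axis of small_2_center and the z axis of caddy_grip, either way round below 0.12 rad))) and height (world z) of caddy_grip between 0.222 and 0.292 m and angle between caddy_grip's own z axis and vertical below 0.1 rad and contact force between caddy and the fingers above 2 N and distance between the grasp point and caddy_grip below 0.05 m and contact force between caddy and chili_jar below 0.1 N and contact force between caddy and cup_stack below 0.1 N and contact force between caddy and chopstick_holder below 0.1 N and linear speed of caddy below 0.02 m/s and angular speed of caddy below 0.15 rad/s); the arm keeps its last pose, push and grip.
It fails at once if a bystander is shifted by more than 2 cm (distance of any of chili_jar, cup_stack, chopstick_holder from where it was at the start of the episode above 0.02 m).
It fails at once if a shaker or the caddy is tipped over (angle between any of large_1_center, large_2_center, small_1_center, small_2_center's own z axis and vertical above 0.7 rad or angle between caddy_grip's own z axis and vertical above 0.5 rad).
It fails at once if a shaker is dropped (falls more than about 25 mm) ((linear speed of large_1 above 0.7 m/s and contact force between the fingers and large_1 below 0.05 N) or (linear speed of large_2 above 0.7 m/s and contact force between the fingers and large_2 below 0.05 N) or (linear speed of small_1 above 0.7 m/s and contact force between the fingers and small_1 below 0.05 N) or (linear speed of small_2 above 0.7 m/s and contact force between the fingers and small_2 below 0.05 N)).
It also fails if it takes over 67 s, if anything falls off the work surface, if the arm or the gripper's body presses on something with over 40 N, if the wrist force passes 120 N, or if a joint passes its speed limit or range.

## Working session

There is one attempt and no reset: what is moved stays moved. The work goes in short steps, Python scripts to look and compute and a tool call to move; the robot and the scene stay as the last step left them, time stands still between calls to the robot, and variables do not carry over. Pictures are saved under pics/ and viewed, and the job is handed in when it is done.

Besides the shell and the picture viewer there is one more tool, called after "Request:" as name(argument=value, ...), one argument or row to a line, values as JSON. send_rows: Moves the arm, as the interface text tells. Its arguments: {"type":"object","properties":{"deltas":{"type":"array"},"newtons":{"type":"number"}},"required":["deltas"]}

```bash
mkdir -p pics
cat > h.py <<'E'
import numpy as np, cv2
from workcell import sense, capture, finish_job, find_in, silhouettes, tcp_to_grasp
def save(p,n): cv2.imwrite('pics/'+n,cv2.cvtColor(p['color'],cv2.COLOR_RGB2BGR))
def K(p): return np.array([[p['fx'],0,p['cx']],[0,p['fy'],p['cy']],[0,0,1.]])
def proj(p,X): return cv2.projectPoints(np.array(X,float).reshape(-1,3),np.array(p['rvec'],float),np.array(p['tvec'],float),K(p),None)[0].reshape(-1,2)
def onz(p,uv,z):
    R=cv2.Rodrigues(np.array(p['rvec'],float))[0];t=np.array(p['tvec'],float)
    c=-R.T@t; d=R.T@np.linalg.inv(K(p))@np.array([uv[0],uv[1],1.])
    return c+d*(z-c[2])/d[2]
def campos(p):
    R=cv2.Rodrigues(np.array(p['rvec'],float))[0]; return -R.T@np.array(p['tvec'],float)
E
python3 - <<'E'
from h import *
s=sense();print({k:np.round(v,3).tolist() for k,v in s.items()}, tcp_to_grasp() if callable(tcp_to_grasp) else tcp_to_grasp)
for n in('top','side'):
    p=capture(n);save(p,n+'0.png');print(n,campos(p))
    for o in('caddy','large_2_center','small_2_center','chili_jar','cup_stack','chopstick_holder'):
        for f in find_in(o,p): print(o,np.round(f['rect'],0),round(f['confidence'],2))
E
```

```text
{'time': 0.0, 'joints': [-1.403, 0.427, 0.074, 1.607, -0.034, 1.111, -0.067], 'joint_velocities': [0.002, -0.001, -0.0, 0.0, -0.001, 0.001, -0.001], 'tau': [-0.001, -94.982, 3.761, -46.353, 0.019, 0.01, -0.0], 'position': [0.21, 0.641, 0.231], 'orientation': [-3.14, 0.0, 2.825], 'force': [-0.551, 0.189, -0.39], 'torque': [0.006, -0.031, 0.074], 'opening': 0.085} 0.0187
top [0.40131827 0.01231975 1.3250836 ]
caddy [200. 153. 272. 227.] 0.78
large_2_center [364. 209. 387. 228.] 0.68
small_2_center [317. 198. 331. 213.] 0.57
small_2_center [294. 219. 311. 236.] 0.46
small_2_center [204. 192. 223. 213.] 0.4
chili_jar [122. 220. 152. 242.] 0.7
cup_stack [136. 165. 165. 190.] 0.75
chopstick_holder [348. 156. 387. 184.] 0.77
side [ 0.07311796 -0.49497141  0.87144145]
caddy [217. 147. 297. 232.] 0.82
large_2_center [333. 296. 364. 338.] 0.74
small_2_center [297. 254. 321. 281.] 0.74
small_2_center [269. 249. 285. 278.] 0.6
chili_jar [217. 148. 292. 232.] 0.72
chili_jar [151. 145. 176. 181.] 0.59
chili_jar [336. 296. 362. 338.] 0.26
chopstick_holder [361. 226. 407. 292.] 0.88
```

Run:
```python
import cv2
for n,(a,b,c,d) in {'top0':(100,120,420,270),'side0':(130,110,430,350)}.items():
    i=cv2.imread(f'pics/{n}.png'); k=2.5
    cv2.imwrite(f'pics/{n}_c.png',cv2.resize(i[b:d,a:c],None,fx=k,fy=k,interpolation=cv2.INTER_CUBIC))
```

```text
(no output)
```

View pics/top0_c.png

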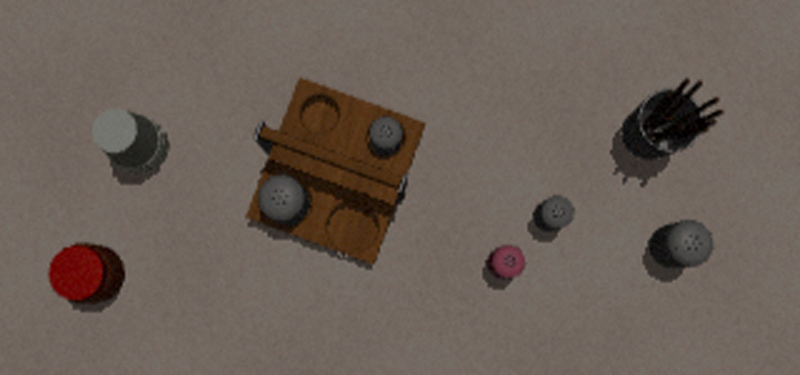

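View pics/side0_c.png

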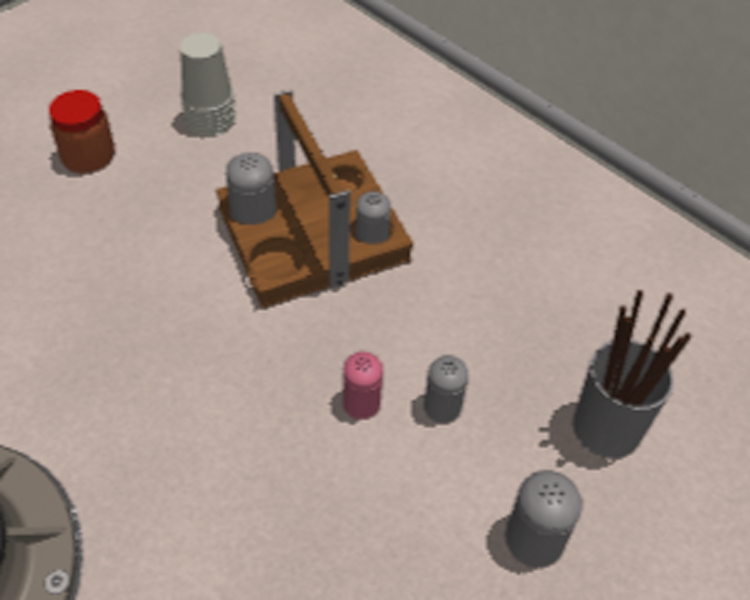

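View pics/top0.png

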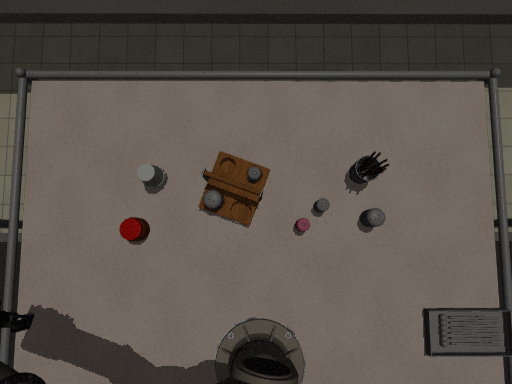

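The picture candidates for small_2 are the grey one at top (322,205) and the pink one at top (303,225). The grey one fits because pink is excluded. large_2 is at top (375,218). The empty wells are the small one at top (228,166) and the large one at (241,210). Next I'll fit poses from the silhouettes.

```bash
cat >> h.py <<'E'
from scipy.optimize import minimize
def hullmask(p,Xs,shape=(384,512),s=4):
    m=np.zeros((shape[0]*s,shape[1]*s),np.uint8)
    for X in Xs:
        h=cv2.convexHull(((proj(p,X)+0.5)*s*16-8).astype(np.int32).reshape(-1,1,2))
        cv2.fillConvexPoly(m,h,1,shift=4)
    return cv2.resize(m.astype(np.float32),(shape[1],shape[0]),interpolation=cv2.INTER_AREA)
def cyl(x,y,r,h,hs,z0=0):
    a=np.linspace(0,2*np.pi,32,endpoint=False);o=[]
    for rr,z in((r,0),(r,hs),(r*.8,hs+(h-hs)*.6),(r*.4,h)):
        o.append(np.c_[x+rr*np.cos(a),y+rr*np.sin(a),np.full(32,z0+z)])
    return [np.vstack(o)]
def box(x0,x1,y0,y1,z0,z1): return np.array([[x,y,z] for x in(x0,x1) for y in(y0,y1) for z in(z0,z1)])
def caddy(x,y,yaw,z0=0):
    B=[box(-.088,.088,-.098,.098,0,.036),box(-.088,.088,-.007,.007,.14,.164),box(-.092,-.088,-.012,.012,0,.164),box(.088,.092,-.012,.012,0,.164)]
    R=np.array([[np.cos(yaw),-np.sin(yaw),0],[np.sin(yaw),np.cos(yaw),0],[0,0,1]])
    o=[b@R.T+[x,y,z0] for b in B]
    for wx,wy,r,h,hs in((.046,.062,.029,.1,.086),(-.046,-.062,.021,.078,.068)):
        c=R@[wx,wy,0]; o+=[k for k in cyl(x+c[0],y+c[1],r,h,hs,z0+.008)]
    return o
def fit(views,model,x0,step):
    def cost(q):
        return sum(np.abs(hullmask(p,model(q))-m).sum()/m.sum() for p,m in views)
    x0=np.array(x0,float);S=[x0]+[x0+np.eye(len(x0))[i]*step[i] for i in range(len(x0))]
    r=minimize(cost,x0,method='Nelder-Mead',options=dict(initial_simplex=S,xatol=1e-4,fatol=1e-4,maxiter=150))
    return r.x,r.fun
E
python3 - <<'E'
from h import *
P={n:capture(n) for n in('top','side')}
def pick(o,n,uv):
    b=None
    for f in silhouettes(o,P[n]):
        r=f['rect']
        if r[0]-3<uv[0]<r[2]+3 and r[1]-3<uv[1]<r[3]+3:
            print(o,n,np.round(r),f['confidence'],f['pixels'].sum()); b=f['pixels'].astype(np.float32) if b is None else b
    return b
for o,ut,us,mod,z in (('large_2_center',(375,218),(347,317),lambda q:cyl(*q,.029,.1,.086),.09),('small_2_center',(322,205),(308,266),lambda q:cyl(*q,.021,.078,.068),.07),('chili_jar',(134,230),(163,165),lambda q:cyl(*q,.038,.09,.088),.08),('cup_stack',(150,175),(212,145),lambda q:cyl(*q,.037,.13,.128),.06),('chopstick_holder',(365,170),(380,260),lambda q:cyl(*q,.04,.1,.1),.1)):
    x0=onz(P['top'],ut,z)[:2]
    for sel in(('top',),('side',),('top','side')):
        V=[(P[n],m) for n,u in(('top',ut),('side',us)) if n in sel and (m:=pick(o,n,u)) is not None]
        if V: q,c=fit(V,mod,x0,[.01,.01]);print(o,sel,q.round(4),round(c,3))
V=[]
for n,u in(('top',(236,190)),('side',(257,190))):
    m=pick('caddy',n,u)
    if m is not None:V.append((P[n],m))
    cv2.imwrite(f'pics/cad_{n}.png',(m*255).astype(np.uint8)[100:260,150:350])
x0=[*onz(P['top'],(236,190),.03)[:2],np.radians(66)]
for v in([V[0]],[V[1]],V):
    q,c=fit(v,lambda q:caddy(*q),x0,[.01,.01,.1]);print('caddy',q.round(4),np.degrees(q[2]),c)
E
```

```text
large_2_center top [360. 207. 385. 224.] 0.61 363
large_2_center ('top',) [ 0.4577 -0.361 ] 0.124
large_2_center side [337. 298. 362. 339.] 0.85 863
large_2_center ('side',) [ 0.4585 -0.3604] 0.057
large_2_center top [360. 207. 385. 224.] 0.61 363
large_2_center side [337. 298. 362. 339.] 0.85 863
large_2_center ('top', 'side') [ 0.4578 -0.3606] 0.183
small_2_center top [315. 197. 329. 210.] 0.56 174
small_2_center ('top',) [ 0.4972 -0.1996] 0.081
small_2_center side [297. 252. 321. 283.] 0.65 392
small_2_center ('side',) [ 0.4982 -0.1996] 0.053
small_2_center top [315. 197. 329. 210.] 0.56 174
small_2_center side [297. 252. 321. 283.] 0.65 392
small_2_center ('top', 'side') [ 0.4975 -0.1996] 0.142
chili_jar top [121. 218. 150. 240.] 0.59 599
chili_jar ('top',) [0.4226 0.392 ] 0.106
chili_jar side [149. 146. 176. 179.] 0.7 686
chili_jar ('side',) [0.4226 0.396 ] 0.104
chili_jar top [121. 218. 150. 240.] 0.59 599
chili_jar side [149. 146. 176. 179.] 0.7 686
chili_jar ('top', 'side') [0.4226 0.3945] 0.22
cup_stack top [134. 164. 162. 190.] 0.73 611
cup_stack ('top',) [0.5906 0.3368] 0.
[... 184 characters left out ...]
up_stack ('top', 'side') [0.5906 0.3389] 0.38
chopstick_holder top [348. 155. 388. 186.] 0.78 779
chopstick_holder ('top',) [ 0.6127 -0.3425] 0.137
chopstick_holder side [360. 222. 411. 292.] 0.92 1764
chopstick_holder ('side',) [ 0.6176 -0.3325] 0.245
chopstick_holder top [348. 155. 388. 186.] 0.78 779
chopstick_holder side [360. 222. 411. 292.] 0.92 1764
chopstick_holder ('top', 'side') [ 0.6124 -0.338 ] 0.488
caddy top [199. 153. 272. 225.] 0.74 2944
caddy side [217. 146. 296. 230.] 0.98 3022
caddy [0.5569 0.0796 1.2163] 69.68602594887757 0.18643851578235626
caddy [0.5556 0.0822 1.2098] 69.31705527674245 0.2855517864227295
caddy [0.5561 0.0801 1.2162] 69.68347768534694 0.48188093304634094
```

```bash
cat >> h.py <<'E'
def overlay(p,q,box4,k,name,z0=0,shk=()):
    x,y,yaw=q;R=np.array([[np.cos(yaw),-np.sin(yaw),0],[np.sin(yaw),np.cos(yaw),0],[0,0,1]])
    a,b,c,d=box4;i=cv2.resize(cv2.cvtColor(p['color'],cv2.COLOR_RGB2BGR)[b:d,a:c],None,fx=k,fy=k,interpolation=cv2.INTER_CUBIC)
    i=cv2.convertScaleAbs(i,alpha=1.5)
    def L(X,col):
        u=((proj(p,X)-[a,b]+.5)*k).astype(np.int32);cv2.polylines(i,[u.reshape(-1,1,2)],True,col,1)
    def T(X): return np.array(X)@R.T+[x,y,z0]
    L(T([[-.088,-.098,.036],[.088,-.098,.036],[.088,.098,.036],[-.088,.098,.036]]),(0,255,0))
    L(T([[-.088,-.007,.164],[.088,-.007,.164],[.088,.007,.164],[-.088,.007,.164]]),(255,255,0))
    t=np.linspace(0,2*np.pi,40)
    for wx,wy,r in((.046,.062,.033),(-.046,.062,.033),(.046,-.062,.025),(-.046,-.062,.025)):
        L(T(np.c_[wx+r*np.cos(t),wy+r*np.sin(t),np.full(40,.036)]),(0,255,255))
    for sx,sy,r,z in shk: L(np.c_[sx+r*np.cos(t),sy+r*np.sin(t),np.full(40,z)],(0,0,255))
    cv2.imwrite('pics/'+name,i)
E
python3 - <<'E'
from h import *
q=(.5561,.0801,1.2162)
sh=((.4578,-.3606,.029,.086),(.4975,-.1996,.021,.068),(.4578,-.3606,.029,0),(.4975,-.1996,.021,0))
p=capture('top');overlay(p,q,(190,140,400,250),3.8,'ov_top.png',0,sh)
p=capture('side');overlay(p,q,(200,130,400,350),2.7,'ov_side.png',0,sh)
E
```

```text
(no output)
```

View pics/ov_top.png

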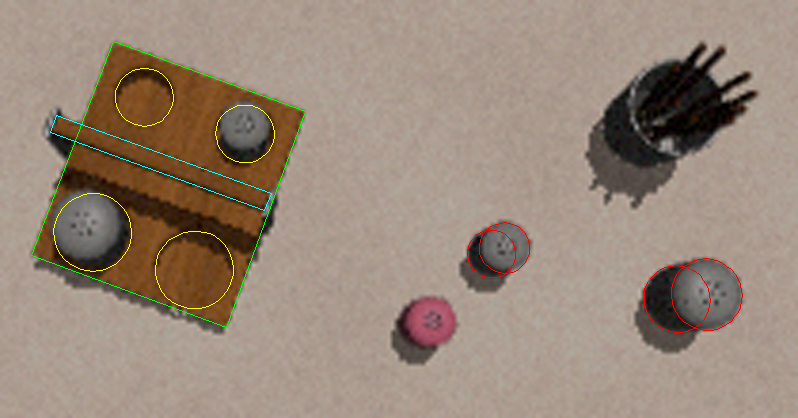

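View pics/ov_side.png

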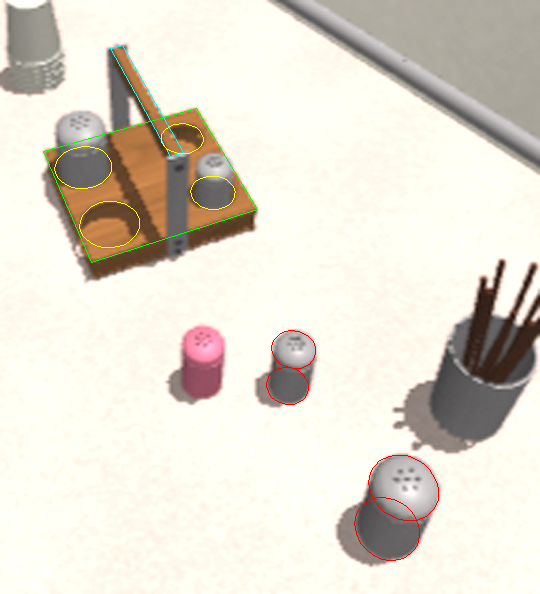

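The overlay confirms all the poses. The grey shaker is at (500,250) in the enlarged top crop, the pink look-alike is at (430,320), and the grey one is the target. I'll swing round on an arc at safe height.

Request:
send_rows(
  deltas=[
    [0.84,-1.5,0.6,-0.2,1],
    [2,-2.1,0.6,-0.2,1],
    [3.1,-2.8,0.6,-0.2,1],
    [4.1,-3.6,0.6,-0.2,1],
    [5,-4.5,0.6,-0.2,1],
    [5.8,-5.5,0.6,-0.2,1],
    [6.5,-6.6,0.6,-0.2,1],
    [7.1,-7.8,0.6,-0.2,1],
    [7.6,-9,0.6,-0.2,1],
    [7.9,-10.2,0.6,-0.2,1],
    [8.1,-11.5,0.6,-0.2,1],
    [8.2,-12.8,0.6,-0.2,1],
  ],
  newtons=40,
)

```text
time: 3.5
position: [0.6144, 0.0454, 0.2614]
orientation: [3.142, 0.0, 2.79]
force: [1.2, -0.3, -0.3]
opening: 0.0855
```

Run:
```python
from h import *
s=sense();print({k:np.round(s[k],3).tolist() for k in('time','joints','position','orientation')})
```

```text
{'time': 3.5, 'joints': [-0.473, 0.316, 0.372, 1.727, -0.126, 1.122, 1.157], 'position': [0.614, 0.045, 0.261], 'orientation': [3.142, 0.0, 2.79]}
```

Request:
send_rows(
  deltas=[
    [-0.3,-0.9,0,0,1],
    [-0.6,-1.8,0,0,1],
    [-0.9,-2.7,0,0,1],
    [-1.2,-3.6,0,0,1],
    [-1.5,-4.5,0,0,1],
    [-1.9,-5.4,0,0,1],
    [-2.3,-6.3,0,0,1],
    [-2.6,-7.1,0,0,1],
    [-2.9,-7.7,0,0,1],
    [-3.13,-8.12,0,0,1],
    [-3.13,-8.12,0,0,1],
    [-3.13,-8.12,0,0,1],
  ],
)

```text
time: 5.0
position: [0.4583, -0.36, 0.2614]
orientation: [3.141, 0.0, 2.79]
force: [0.2, 0.6, 0.5]
opening: 0.0857
```

Request:
send_rows(
  deltas=[
    [0,-0.01,-0.9,0,1],
    [0,-0.01,-1.8,0,1],
    [0,-0.01,-2.6,0,1],
    [0,-0.01,-3.2,0,1],
    [0,-0.01,-3.7,0,1],
    [0,-0.01,-4.1,0,1],
    [0,-0.01,-4.27,0,1],
    [0,-0.01,-4.27,0,1],
  ],
)

```text
time: 6.0
position: [0.4585, -0.3604, 0.0478]
orientation: [3.141, 0.0, 2.791]
force: [-0.4, 0.1, 0.3]
opening: 0.0852
```

Request:
send_rows(
  deltas=[
    [0,0,0,0,0.8],
    [0,0,0,0,0.7],
    [0,0,0,0,0.5],
    [0,0,0,0,0.5],
    [0,0,0,0,0.5],
    [0,0,0,0,0.5],
  ],
)

```text
time: 6.75
position: [0.4589, -0.3605, 0.0487]
orientation: [3.141, 0.001, 2.791]
force: [-1.0, 1.8, 8.7]
opening: 0.0573
```

Run:
```python
from h import *
p=capture('side'); i=cv2.cvtColor(p['color'],cv2.COLOR_RGB2BGR)[170:370,250:450]
cv2.imwrite('pics/g1.png',cv2.resize(i,None,fx=3,fy=3))
s=sense();print(s['joints'],s['position'])
```

```text
[ 0.20866292  0.5456418   0.4494833   1.97425609 -0.359999    0.69813096
  2.1001165 ] [ 0.45892798 -0.36055246  0.04869395]
```

View pics/g1.png

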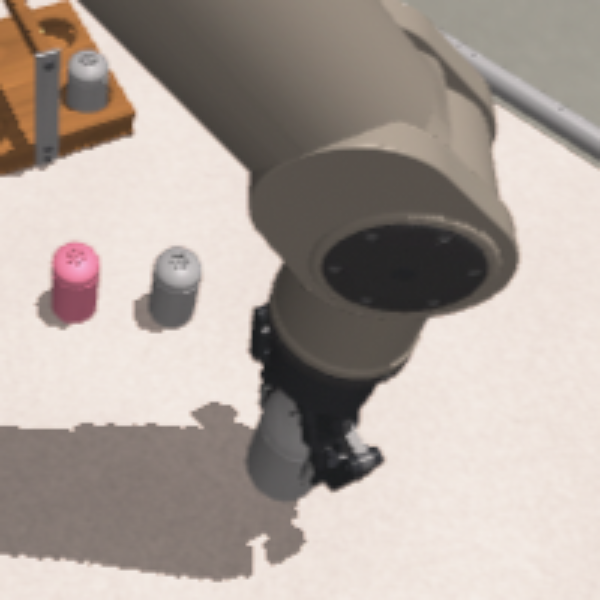

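Opening 57 mm matches the 58 mm shaker, so the grasp is good. Next I'll lift and carry it to above the large well.

Request:
send_rows(
  deltas=[
    [0,0,0.4,0,0.5],
    [0,0,1.1,0,0.5],
    [0,0,1.9,0,0.5],
    [0.2,0.4,2.7,0,0.5],
    [0.5,1.1,3,0,0.5],
    [0.7,2,3,0,0.5],
    [0.9,2.9,3,0,0.5],
    [0.9,3.8,3,0,0.5],
    [0.9,4.7,3,0,0.5],
    [0.8,5.6,3,0,0.5],
    [0.7,6.4,3,0,0.5],
    [0.6,7.1,3,0,0.5],
  ],
)

```text
time: 8.3
position: [0.4885, -0.0046, 0.2]
orientation: [3.141, 0.002, 2.791]
force: [-1.8, -2.8, -1.2]
opening: 0.0574
```

Request:
send_rows(
  deltas=[
    [-0.05,0.5,0,0,0.5],
    [-0.1,0.95,0,0,0.5],
    [-0.13,1.26,-0.2,0,0.5],
    [-0.13,1.26,-0.7,0,0.5],
    [-0.13,1.26,-1.2,0,0.5],
    [-0.13,1.26,-1.5,0,0.5],
    [-0.13,1.26,-1.5,0,0.5],
    [-0.13,1.26,-1.5,0,0.5],
  ],
)

```text
time: 9.3
position: [0.4824, 0.0583, 0.1256]
orientation: [3.14, 0.003, 2.79]
force: [-0.4, 0.5, 0.0]
opening: 0.0568
```

Run:
```python
from h import *
s=sense();print(s['position'],s['force'])
q=(.5561,.0801,1.2162);z=s['position'][2]-.048
sh=((.482,.0585,.029,z),(.482,.0585,.029,z+.086))
for n in('side','top'):
    p=capture(n);overlay(p,q,(190,130,310,250),5,f'w1_{n}.png',0,sh)
    for f in silhouettes('large_2_center',p): print(n,np.round(f['rect']),f['confidence'])
```

```text
[0.48240928 0.05826006 0.12562953] [-0.40979438  0.48008081  0.04567231]
side [232. 177. 250. 214.] 0.96
```

View pics/w1_side.png

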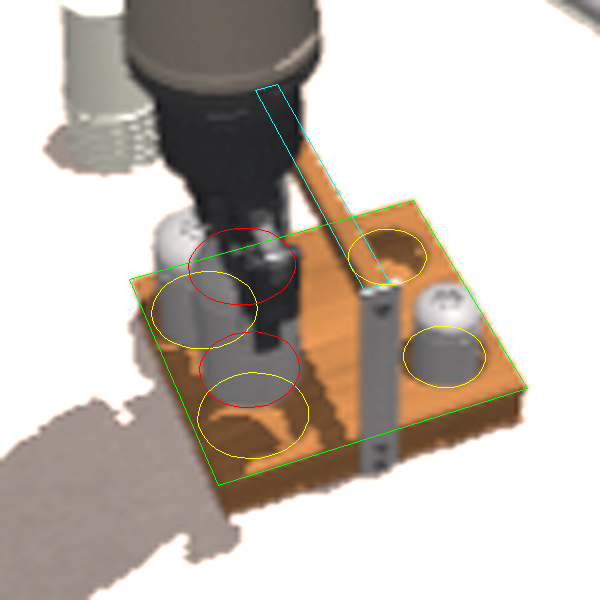

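View pics/w1_top.png

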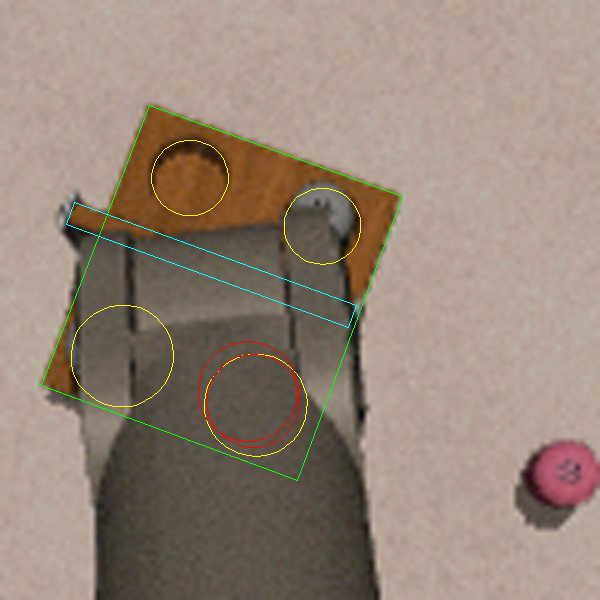

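The red foot circle lies on the shaker's foot in the side view, at about (250,370), so it is aligned. Lowering it.

Request:
send_rows(
  deltas=[
    [-0.01,0,-0.4,0,0.5],
    [-0.01,0,-0.8,0,0.5],
    [-0.01,0,-1.0,0,0.5],
    [-0.01,0,-1.15,0,0.5],
    [-0.01,0,-1.25,0,0.5],
    [-0.01,0,-1.32,0,0.5],
    [-0.01,0,-1.36,0,0.5],
    [-0.01,0,-1.36,0,0.5],
  ],
)

```text
time: 10.5
position: [0.4819, 0.0584, 0.0576]
orientation: [3.14, 0.003, 2.79]
force: [-0.2, 0.2, -0.8]
opening: 0.057
```

Request:
send_rows(
  deltas=[
    [0,0,-0.02,0,0.5],
    [0,0,-0.03,0,0.5],
  ],
)

```text
time: 10.75
position: [0.4823, 0.0585, 0.0566]
orientation: [3.139, 0.004, 2.79]
force: [-3.2, -0.5, 17.8]
opening: 0.0571
```

The expected floor contact came at z = 0.0566. I'll release with a limited opening because of the neighbouring shaker, then rise.

Request:
send_rows(
  deltas=[
    [0,0,0,0,0.78],
    [0,0,0,0,0.78],
    [0,0,0,0,0.78],
    [0,0,0.4,0,0.78],
    [0,0,1.2,0,0.78],
    [0,0,2.2,0,0.78],
    [0,0,3.1,0,0.78],
    [0,0,3.9,0,0.78],
    [0.0,-0.6,3.9,0,1],
    [0.1,-1.5,3.9,0,1],
    [0.2,-2.4,3.9,0,1],
    [0.3,-3.3,3.9,0,1],
  ],
)

```text
time: 12.25
position: [0.4972, -0.1078, 0.2518]
orientation: [3.139, 0.004, 2.791]
force: [0.4, 0.5, 0.1]
opening: 0.0855
```

Run:
```python
from h import *
q=(.5561,.0801,1.2162)
for n in('side','top'):
    p=capture(n);overlay(p,q,(190,130,340,290),3.7,f'w2_{n}.png',0,((.482,.0585,.029,.094),))
```

```text
(no output)
```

View pics/w2_side.png

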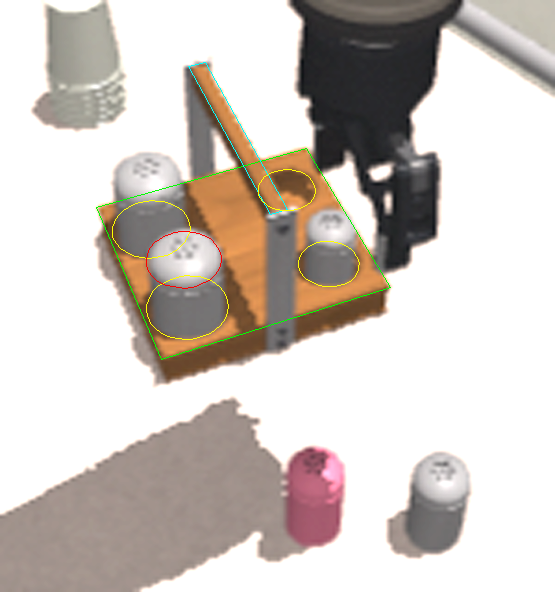

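View pics/w2_top.png

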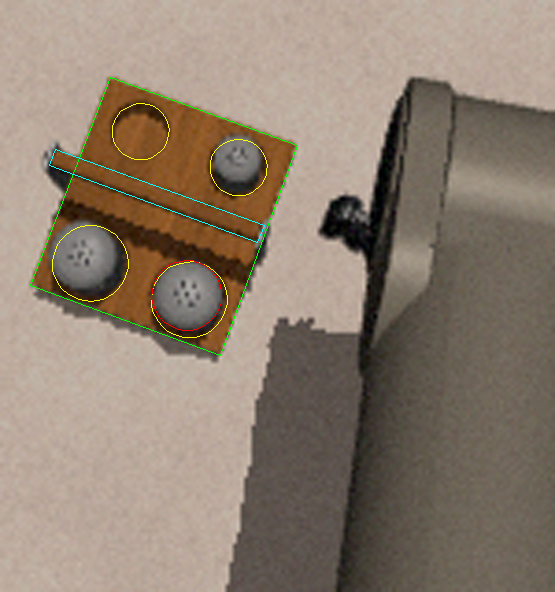

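large_2 is seated on the fitted circle at (185,260) in the side crop, and the caddy hasn't moved. Next is the grey small shaker.

Request:
send_rows(
  deltas=[
    [0,-0.9,0,0,1],
    [0,-1.6,-0.4,0,1],
    [0,-1.84,-1.2,0,1],
    [0,-1.84,-2.1,0,1],
    [0,-1.84,-2.9,0,1],
    [0,-1.84,-3.6,0,1],
    [0,-1.84,-4.1,0,1],
    [0,-1.84,-4.32,0,1],
    [0,-1.84,-4.32,0,1],
  ],
)

```text
time: 13.48
position: [0.4968, -0.203, 0.0356]
orientation: [3.14, 0.004, 2.785]
force: [0.6, -0.4, -0.6]
opening: 0.0856
```

Request:
send_rows(
  deltas=[
    [0,0,0,0,0.8],
    [0,0,0,0,0.65],
    [0,0,0,0,0.5],
    [0,0,0,0,0.35],
    [0,0,0,0,0.35],
    [0,0,0,0,0.35],
    [0,0,0,0,0.35],
  ],
  newtons=30,
)

```text
time: 14.35
position: [0.4974, -0.203, 0.0363]
orientation: [3.14, 0.005, 2.785]
force: [-0.6, 2.0, 9.2]
opening: 0.0415
```

Request:
send_rows(
  deltas=[
    [0,0,0.4,0,0.35],
    [0,0,1.2,0,0.35],
    [0.1,0,2.1,0,0.35],
    [0.3,0.3,3,0,0.35],
    [0.6,0.9,3.9,0,0.35],
    [0.9,1.7,4.3,0,0.35],
    [1.3,2.6,4.3,0,0.35],
    [1.7,3.5,4.3,0,0.35],
    [2.1,4.4,4.3,0,0.35],
    [2.4,5.2,4.3,0,0.35],
    [2.6,5.8,4.3,0,0.35],
    [2.68,6.09,4.3,0,0.35],
  ],
)

```text
time: 15.85
position: [0.6314, 0.1033, 0.251]
orientation: [3.14, 0.004, 2.787]
force: [-0.7, -0.5, -0.9]
opening: 0.041
```

Request:
send_rows(
  deltas=[
    [0,0,0,0,0.35],
    [0,0,0,0,0.35],
    [0,0,0,0,0.35],
  ],
)

```text
time: 16.23
position: [0.6312, 0.1019, 0.2512]
orientation: [3.14, 0.004, 2.785]
force: [0.2, 0.5, -1.4]
opening: 0.0412
```

Request:
send_rows(
  deltas=[
    [0,-0.01,-0.6,0,0.35],
    [0,-0.01,-1.4,0,0.35],
    [0,-0.01,-2.1,0,0.35],
    [0,-0.01,-2.6,0,0.35],
    [0,-0.01,-2.82,0,0.35],
    [0,-0.01,-2.82,0,0.35],
    [0,-0.01,-2.82,0,0.35],
  ],
)

```text
time: 17.1
position: [0.6319, 0.1013, 0.1114]
orientation: [3.139, 0.006, 2.785]
force: [-0.4, -0.5, -0.5]
opening: 0.0411
```

Run:
```python
from h import *
s=sense();print(s['position'],s['force'])
q=(.5561,.0801,1.2162);z=s['position'][2]-.0363
sh=((.6302,.1017,.021,z),(.6302,.1017,.021,z+.068))
for n in('side','top'):
    p=capture(n);overlay(p,q,(190,130,310,250),5,f'w3_{n}.png',0,sh)
    for f in silhouettes('small_2_center',p): print(n,np.round(f['rect']),f['confidence'])
```

```text
[0.63189264 0.10126571 0.11137862] [-0.35614369 -0.52382896 -0.48641491]
side [268. 249. 283. 278.] 0.88
side [260. 157. 275. 180.] 0.67
top [294. 219. 313. 235.] 0.5
```

View pics/w3_side.png

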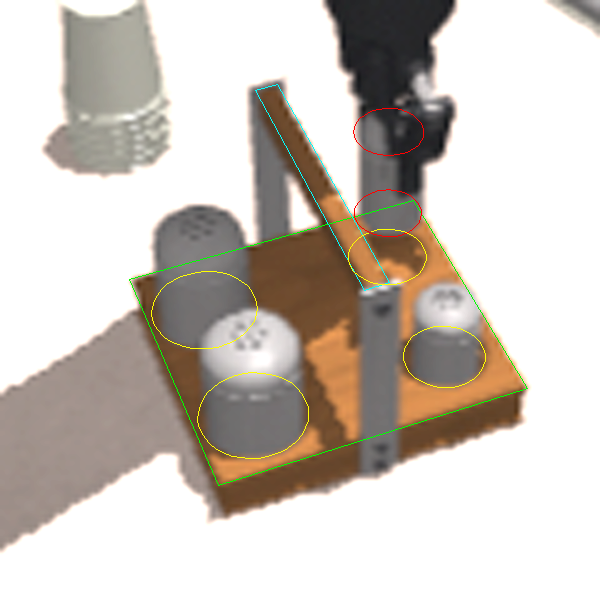

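The foot circle matches at about (388,213) to within 1–2 mm. Lowering it.

Request:
send_rows(
  deltas=[
    [-0.02,0,-0.4,0,0.35],
    [-0.02,0,-0.75,0,0.35],
    [-0.02,0,-0.98,0,0.35],
    [-0.02,0,-1.12,0,0.35],
    [-0.02,0,-1.22,0,0.35],
    [-0.02,0,-1.29,0,0.35],
    [-0.02,0,-1.33,0,0.35],
    [-0.02,0,-1.33,0,0.35],
  ],
)

```text
time: 18.3
position: [0.6307, 0.1015, 0.0446]
orientation: [3.139, 0.005, 2.785]
force: [-0.3, -0.1, -0.7]
opening: 0.0415
```

Request:
send_rows(
  deltas=[
    [0,0,-0.02,0,0.35],
    [0,0,-0.03,0,0.35],
  ],
)

```text
time: 18.55
position: [0.6312, 0.1015, 0.0442]
orientation: [3.138, 0.006, 2.785]
force: [-7.0, 0.4, 19.8]
opening: 0.0412
```

On the floor at z = 0.0442, as expected. Release and rise.

Request:
send_rows(
  deltas=[
    [0,0,0,0,0.62],
    [0,0,0,0,0.65],
    [0,0,0,0,0.65],
    [0,0,0.4,0,0.65],
    [0,0,1.2,0,0.65],
    [0,0,2.1,0,0.65],
    [0,0,3,0,0.65],
    [0,0,3.9,0,1],
    [0,0,4.5,0,1],
    [0,0,4.5,0,1],
  ],
)

```text
time: 19.8
position: [0.6322, 0.1014, 0.2731]
orientation: [3.135, 0.01, 2.785]
force: [-0.2, 0.1, -0.3]
opening: 0.0854
```

Run:
```python
from h import *
s=sense();print(s['joints'])
q=(.5561,.0801,1.2162)
p=capture('side');overlay(p,q,(190,130,310,250),5,f'w4_side.png',0,((.6302,.1017,.021,.076),(.482,.0585,.029,.094)))
```

```text
[-0.64581493  0.35728448  0.50655865  1.67215579 -0.18787415  1.14861564
  1.12313422]
```

View pics/w4_side.png

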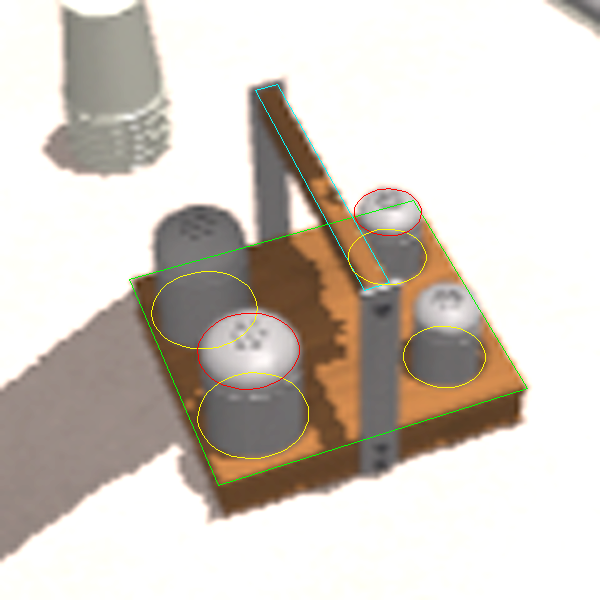

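Both shakers are seated on their predicted circles. Next I'll turn 90° and centre over the hand grip.

Request:
send_rows(
  deltas=[
    [-0.2,-0.05,0,-0.8,1],
    [-0.4,-0.1,0,-1.7,1],
    [-0.6,-0.17,0,-2.6,1],
    [-0.8,-0.23,0,-3.5,1],
    [-1,-0.29,0,-4.4,1],
    [-1.2,-0.35,0,-5.3,1],
    [-1.4,-0.4,0,-6.2,1],
    [-1.52,-0.43,0,-7.1,1],
    [-1.52,-0.43,0,-8,1],
    [-1.52,-0.43,0,-8.7,1],
    [-1.52,-0.43,0,-9,1],
    [-1.52,-0.43,0,-9,1],
  ],
)

```text
time: 21.35
position: [0.5549, 0.0799, 0.2707]
orientation: [3.137, 0.009, 1.214]
force: [0.4, 0.7, -0.2]
opening: 0.0855
```

Request:
send_rows(
  deltas=[
    [0,0,0,0,1],
    [0,0,0,0,1],
  ],
)

```text
time: 21.6
position: [0.5548, 0.0798, 0.2705]
orientation: [3.138, 0.009, 1.215]
force: [-0.5, 0.9, -0.1]
opening: 0.0852
```

Run:
```python
from h import *
s=sense();print(s['joints'],s['position'],s['orientation'])
q=(.5561,.0801,1.2162)
for n in('side','top'):
    p=capture(n);overlay(p,q,(190,110,310,250),4.2,f'w5_{n}.png')
```

```text
[-0.95314     0.26366247  0.83676548  1.85467957 -0.20609401  1.11725138
 -0.39812662] [0.5548086  0.07979003 0.27053504] [3.13767113 0.00893513 1.21505752]
```

View pics/w5_side.png

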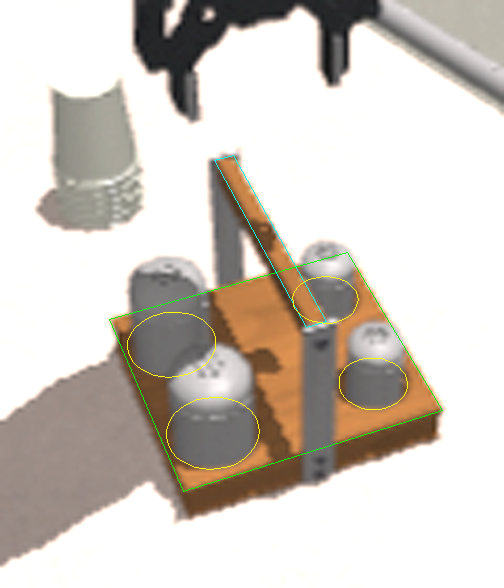

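Request:
send_rows(
  deltas=[
    [0.03,0,-0.7,0,1],
    [0.03,0,-1.4,0,1],
    [0.03,0,-2,0,1],
    [0.03,0,-2.4,0,1],
    [0.03,0,-2.65,0,1],
    [0.03,0,-2.74,0,1],
    [0.03,0,-2.74,0,1],
  ],
)

```text
time: 22.58
position: [0.5567, 0.0798, 0.134]
orientation: [3.137, 0.008, 1.215]
force: [0.1, 0.2, 0.2]
opening: 0.0855
```

Request:
send_rows(
  deltas=[
    [0,0,0,0,0.8],
    [0,0,0,0,0.6],
    [0,0,0,0,0.45],
    [0,0,0,0,0.3],
    [0,0,0,0,0.2],
    [0,0,0,0,0.1],
    [0,0,0,0,0],
    [0,0,0,0,0],
    [0,0,0,0,0],
    [0,0,0,0,0],
  ],
  newtons=80,
)

```text
time: 23.82
position: [0.5575, 0.0795, 0.1344]
orientation: [3.135, 0.008, 1.214]
force: [4.5, -3.0, 1.9]
opening: 0.0127
```

Opening 12.7 mm means the fingers hold the 14 mm bar. Lifting gently.

Request:
send_rows(
  deltas=[
    [0,0,0.05,0,0],
    [0,0,0.15,0,0],
    [0,0,0.3,0,0],
    [0,0,0.5,0,0],
    [0,0,0.75,0,0],
    [0,0,1,0,0],
    [0,0,1.25,0,0],
    [0,0,1.5,0,0],
    [0,0,1.7,0,0],
    [0,0,1.85,0,0],
    [0,0,1.95,0,0],
    [0,0,2,0,0],
  ],
  newtons=110,
)

```text
time: 25.32
position: [0.5575, 0.0795, 0.2345]
orientation: [3.136, 0.008, 1.214]
force: [0.2, 0.0, -8.4]
opening: 0.0123
```

Request:
send_rows(
  deltas=[
    [0,0,0,0,0],
    [0,0,0,0,0],
    [0,0,0,0,0],
    [0,0,0,0,0],
  ],
)

```text
time: 25.82
position: [0.5574, 0.0795, 0.2344]
orientation: [3.136, 0.008, 1.214]
force: [0.2, 0.5, -8.7]
opening: 0.0124
```

Run:
```python
from h import *
s=sense();print({k:np.round(s[k],4).tolist() for k in('time','position','orientation','force','torque','opening','joint_velocities')})
q=(.5561,.0801,1.2162)
for n in('side','top'):
    p=capture(n);overlay(p,q,(190,80,310,250),3.5,f'w6_{n}.png',.1)
s=sense();print(s['position'],s['orientation'])
```

```text
{'time': 25.825, 'position': [0.5574, 0.0795, 0.2344], 'orientation': [3.1356, 0.0083, 1.2144], 'force': [0.2267, 0.4596, -8.7166], 'torque': [-0.0345, -0.0248, -0.0166], 'opening': 0.0124, 'joint_velocities': [0.0004, -0.0001, -0.0, -0.0011, -0.0011, 0.0012, -0.0025]}
[0.55748837 0.07949671 0.23444577] [3.13554221 0.00821308 1.21444406]
```

View pics/w6_side.png

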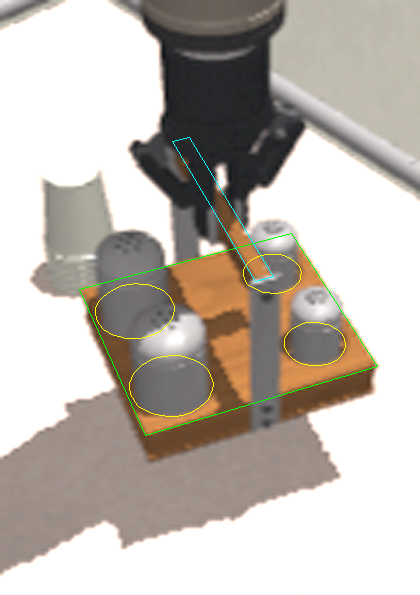

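View pics/w6_top.png

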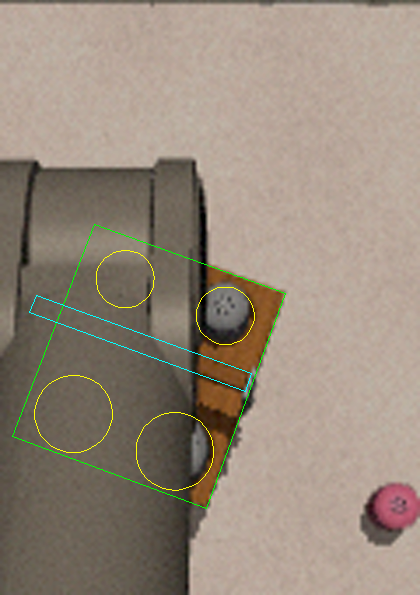

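The caddy matches a level model raised 100 mm in both views, all four shakers are in place, and the arm is still. Handing in.

Run:
```python
from h import *
print(finish_job())
s=sense();print(s['time'],s['position'],s['force'],s['opening'])
```

```text
the job is handed in; nothing more can be done
None
the job is handed in; nothing more can be done
```

I set the large shaker and the grey small shaker (not the pink one) down into their empty wells, each to floor contact at the expected height. I then gripped the caddy by the middle of its hand grip, lifted it 100 mm and handed the job in at about 26 s while still holding it.

- **Before the lift:** both placed shakers lined up with their predicted positions in the side view, and the caddy had not moved.
- **After the lift:** the arm was still, and the fingers held the bar at about 12.4 mm opening with 8.7 N of load. The caddy matched a level model raised 100 mm in the side view.
- **Not fully checked:** in the last top view the arm hid most of the caddy, so only the visible right side was confirmed from above. I took no final measurement of the jar, cups and chopstick holder, though the arm passed clear of them. The tool was tilted by about 0.01 rad, well inside the limit.

No check failed. The job reported no verdict.

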